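# Unlock the pocket-hole jig and take out its drill-guide cassette

### The job

Take the blue drill-guide cassette out of the pocket-hole jig so that its sleeves can be changed: draw the red spring lock slide back by its grip, past the click of its catch, right up to its brass end stop so that it stays open when you let go, but do not ram the stop. Then lift the cassette straight up out of its pocket by its top tab, without prying it against the lock, and set it down gently, standing upright, in the empty green-floored compartment of the wooden parts tray. Leave the lock open and everything else where it is.

Things in the scene. Friction and masses are not known exactly. Their poses are not given: they have to be found in the camera images.
- jig: Grey pocket-hole jig on a plywood board (280 x 240 x 15 mm), fixed. Origin on the bench under the pocket's centre; x points to the toggle clamp (open, up to 120 mm high, x = 85 to 245 mm), y along the lock deck, 44 mm wide, top 85 mm above the bench, to y = 157 mm. On the deck: the lock slide, a guide strip 13 to 18 mm either side of it (tops at 96 mm), the brass end stop (top at 99 mm).
- pocket_floor (a point): Centre of the floor of the cassette pocket, 27 mm above the bench; axes as the jig. The pocket is open at the top, 39 (x) by 67 (y) mm inside, about 1.5 mm clear of the cassette all round; its walls rise 58 mm above this floor.
- lock: Red lock slide; moves only along the jig's y. Origin at the centre of its grip, 14 (x) by 22 (y) mm, 32 mm tall, standing on a slide plate 16 mm below the origin; a 30 mm wide, 26 mm tall thumb plate stands 16 to 20 mm to +y. At the start it is shut: grip at jig y = 62 mm, tongue 11 mm over the cassette's shoulder. It opens to +y by 20 to 36 mm, up to the end stop. A spring of about 1 N shuts it.
- lock_back (a point): Middle of the rear (+y) face of the slide plate. The solid brass end stop (40 x 26 mm) meets it 20 to 36 mm on; its setting differs each time and must be felt. From 7 to 2 mm before the stop a ball catch resists, 8 to 11 N in all. It draws the slide home and holds it only in the last 1 mm; let go earlier it springs shut. A push of 14 N that yields no travel is the stop; 25 N is ramming.
- cassette_center (a point): Blue drill-guide cassette, 0.22 to 0.42 kg, 120 mm tall; this point is half-way up, 60 mm above the underside, over the middle of its foot. Starts in the pocket, axes as the jig, z up. Foot 36 (x) by 64 (y) mm and 58 mm tall; then 36 by 50 mm up to 88 mm (14 mm set back on +y: the shoulder under the tongue); then the tab.
- cassette_tab (a point): Grip point in the tab on top of the cassette: the only part to hold. The tab is 12 mm thick (cassette x) by 36 mm long (cassette y) and 32 mm tall; this point is on its centre, 20 mm above the tab's root and 12 mm below its top, 48 mm above and 7 mm to the -y side of cassette_center, 108 mm above the cassette's underside.
- tray_well (a point): Middle of the floor of the large, empty, green-floored compartment of the wooden parts tray (tray 230 x 160 x 25 mm, fixed); the compartment measures 144 mm (x) by 148 mm (y) inside, walls 20 mm above this floor, the floor itself 5 mm above the bench. The smaller compartment on its -x side holds a brass collar and a drill. The tray is to the left or to the right of the jig.
- tray: The wooden parts tray itself: origin on the bench under its centre, x along its 230 mm length; tray_well is at x = 37 mm.
- inlay_panel: Framed inlay panel, 200 x 150 x 16 mm, loose, bystander on the other side of the jig from the tray; origin under its middle.
- try_square: Try square lying flat, stock 110 x 26 x 14 mm, blade 190 mm, loose bystander; origin under its middle.
- collar: Brass stop collar, 20 mm outside, 12 mm tall, loose in the small compartment of the tray; origin under its middle.
- drill: Stepped drill, 136 mm long, 9.4 mm thick, loose in the small compartment of the tray; origin under its middle.
Mind the look-alikes: they are no part of the job. Of the things like the part that bears cassette_center, leave any that is pink or white; of the rest the smaller one is meant.

How it is judged:
By the outcome, as a careful person would: the job done as asked, in the order asked, and still so for the second after the job is handed in, with the robot touching nothing.
It also fails if it takes over 61 s, if anything falls off the work surface, if the arm or the gripper's body presses on something with over 40 N, if the wrist force passes 120 N, or if a joint passes its speed limit or range.

### The arm

A 7-joint arm with a two-finger parallel gripper is mounted at the origin on the work surface. World frame = base frame: x ahead of the robot, y to its left, z up, the work surface at z = 0. Lengths are in m, angles in rad, forces in N, time in s.
With the tool pointing down it reaches from about 0.425 to 0.875 m from the base axis. Payload 4.7 kg.
Tool frame: the origin (TCP) lies between the finger pads; the fingertips stand 19 mm ahead of it and the grasp point (between the pads) is the TCP; z points along the fingers, y is the line along which they close (so a half turn about z gives the same grasp; the last joint's range is limited). The gripper opens to 85 mm and grips with 20 to 120 N. Pads are 22 mm wide; open, the fingers measure 114 mm over their backs; the gripper's body (76 mm by 85 mm) begins 54 mm behind the grasp point. The pads swing forward as they close: fully open they stand 13 mm farther back than shut.
Start: joints at [1.128, 0.321, -0.07, 1.45, 0.023, 1.371, -0.057], TCP at [0.287, -0.583, 0.25] pointing down, gripper open.
Joint ranges: [-2.86, 2.86], [-0.3, 2.09], [-1.38, 1.24], [0.06, 2.45], [-1.56, 4.7], [0.09, 2.05], [-2.69, 2.69]. Speed limits (rad/s): [2.57, 2.57, 3.14, 3.14, 3.14, 3.14, 3.14].

### API

Orientations are given as [roll, pitch, yaw] about the fixed x, y, z axes, in that order (R = Rz(yaw) Ry(pitch) Rx(roll)).
In Python, from rig import robot gives the robot as it stands.
- The arm moves only by the shell command python3 -m creep 'ROWS' [FORCE]. ROWS is text: rows parted by semicolons, each of 7 numbers parted by spaces: the finger opening in mm, from 0 to 85.4, then the shift along the tool's x, y, z in units of 25 mm (1.0 is 25 mm), then the turn, a rotation vector about the tool's x, y, z in degrees. A call has 1 to 20 rows; each row is the pose to reach, as a shift and turn from the pose commanded when the call began, along the tool's axes at that moment; what a row does not reach only later rows make up. A row lasts 1/8 s, in which the tool goes at most 62.5 mm and 10.7 degrees, less where a joint would pass 70% of its speed; a pose out of reach is approached as far as the arm can. A call with a gripper value outside its range is refused whole. The fingers move at their own pace and stop on an object; FORCE is the grip in N (left out, the last holds). Time passes only in rows, so rows that repeat a pose let the fingers close. It gives the time, the measured TCP pose, the force, the opening and the grip force at its end, in the units of the state.
- robot.observe(): the state, without advancing time (a new reading comes with each control period).
- robot.camera(name): name is "scene" or "side" or "wrist"; returns a dict with "image" (480x640x3 uint8, red, green, blue), "vfov" (degrees; the focal length in pixels is half the picture's height over the tangent of half this angle, whatever the lens; pixels are square), "cx", "cy" (the principal point, pixels), "extrinsics" (4x4, takes a point from camera to world coordinates). Camera axes: x right, y down, z forward; pixel columns grow to the right and rows downward; lengths in m; the calibration is good to about 2 mm. A picture is of the moment at which its call begins. There is no depth.
- robot.job_done(): hands the job in; it is judged then, once.
Trained networks look in the newest picture that a camera, given by its name, has taken for a name from the list of things; names that differ only in an ending like _2 or _b are one class to them, and where a whole thing is asked for, a point or a joint stands for the part that bears it (a point fixed in the world has none). Each returns a list of dicts, best first, with "p" (0 to 1); they miss things now and then, are a little off and sometimes report something else, mostly with a low value. They report only what shows in the picture. A call takes as long as a camera call. They do not tell look-alikes from the thing itself.
- robot.look_for(query, camera): "centre" ([column, row] in pixels, amid what is visible of it).
- robot.tip_of(query, camera): "centre" ([column, row] in pixels: a listed point, or the origin of a listed thing).
The state is a dict: "time": time; "joints": joint angles; "qd": joint speeds; "joint_efforts": joint torques, N m; "tool_pos": TCP position; "ee_rot": TCP orientation; "contact_force": force on the tool from outside, world axes, zero at the start; "moment": the same for the moment, N m; "finger_gap": finger opening in m; "grip_force": force on a finger pad.
Only numpy, scipy, OpenCV 4.12 (cv2) and the standard library are available. Lean on these libraries where they do the work, as an engineer would, in place of code of your own. Each camera call takes 0.05 s, during which the arm holds its last target. There are 200 camera calls.

## Working session

There is one attempt and no reset: what is moved stays moved. The work goes in short steps, Python scripts to look and compute and a shell command to move; the robot and the scene stay as the last step left them, time stands still between calls to the robot, and variables do not carry over. Pictures are saved under pics/ and viewed, at most 10 in all, crops included, and the job is handed in when it is done.

```bash
mkdir -p pics; ls; cat > h.py <<'E'
from rig import robot
import numpy as np, cv2
from scipy.spatial.transform import Rotation as R
def ray(c,px):
    f=c["image"].shape[0]/2/np.tan(np.radians(c["vfov"])/2)
    E=np.array(c["extrinsics"]); d=E[:3,:3]@np.array([(px[0]-c["cx"])/f,(px[1]-c["cy"])/f,1]); return E[:3,3],d/np.linalg.norm(d)
def tri(rays):
    A=sum(np.eye(3)-np.outer(d,d) for o,d in rays); b=sum((np.eye(3)-np.outer(d,d))@o for o,d in rays)
    p=np.linalg.solve(A,b); return p,[np.linalg.norm(np.cross(p-o,d)) for o,d in rays]
def proj(c,P):
    E=np.linalg.inv(np.array(c["extrinsics"])); q=E[:3,:3]@np.asarray(P)+E[:3,3]
    f=c["image"].shape[0]/2/np.tan(np.radians(c["vfov"])/2); return [c["cx"]+f*q[0]/q[2],c["cy"]+f*q[1]/q[2]]
def atz(r,z): o,d=r; return o+d*(z-o[2])/d[2]
def totool(delta):  # world delta -> tool axes, units 25mm
    s=robot.observe(); return R.from_euler('xyz',s["ee_rot"]).as_matrix().T@np.asarray(delta)/0.025
E
python3 - <<'E'
from h import *
print(robot.observe())
for n in("scene","side"):
    c=robot.camera(n); cv2.imwrite(f"pics/{n}0.png",c["image"][:,:,::-1])
    print(n,np.array(c["extrinsics"])[:3].round(3).tolist(),c["vfov"])
    for q in("jig","pocket_floor","lock","lock_back","cassette_center","cassette_tab","tray_well","tray","inlay_panel"):
        print(q,[(round(t["p"],2),[round(float(v)) for v in t["centre"]]) for t in robot.tip_of(q,n)][:4])
E
```

```text
pics
{'time': 0.0, 'joints': array([ 1.12812595,  0.32181501, -0.07008485,  1.45167938,  0.02261263,
        1.3708263 , -0.0568707 ]), 'qd': array([-0.0004086 ,  0.00087041, -0.00039759, -0.00042708,  0.00075174,
        0.00064179,  0.00071634]), 'joint_efforts': array([-7.42704997e-04, -4.93581498e+01, -3.82595574e-01, -3.14333546e+01,
        1.29652579e-02,  1.13996040e-02,  6.39089464e-06]), 'tool_pos': array([ 0.28641045, -0.58292527,  0.24922648]), 'ee_rot': array([-3.13965492e+00,  1.12775518e-04,  4.56833081e-01]), 'contact_force': array([-0.21731544, -0.76415218, -0.3902951 ]), 'moment': array([-0.00252048, -0.01449549, -0.06094843]), 'grip_force': 0.0, 'finger_gap': 0.08539850681680977}
scene [[0.771, 0.383, -0.509, 1.074], [0.637, -0.467, 0.614, -0.687], [-0.003, -0.797, -0.604, 0.773]] 53.413533863796815
jig [(0.76, [330, 274])]
pocket_floor [(0.59, [329, 265])]
lock [(0.76, [341, 223])]
lock_back [(0.65, [311, 390]), (0.45, [340, 225])]
cassette_center [(0.94, [329, 242]), (0.78, [254, 269]), (0.66, [297, 208]), (0.6, [271, 229])]
cassette_tab [(0.96, [245, 250]), (0.95, [269, 215]), (0.87, [328, 227]), (0.76, [296, 190])]
tray_well [(0.62, [379, 204])]
tray [(0.73, [373, 206])]
inlay_panel [(0.59, [203, 340]), (0.24, [379, 205])]
side [[-0.998, -0.039, 0.044, 0.473], [-0.059, 0.612, -0.788, 0.769], [0.004, -0.79, -0.614, 0.702]] 57.731879267139036
jig [(0.9, [328, 281])]
pocket_floor [(0.96, [326, 272])]
lock [(0.67, [327, 262])]
lock_back [(0.7, [330, 277])]
cassette_center [(0.93, [398, 259]), (0.84, [415, 293]), (0.76, [329, 252]), (0.61, [359, 209])]
cassette_tab [(0.79, [363, 193]), (0.74, [416, 281]), (0.66, [328, 234]), (0.61, [402, 244])]
tray_well [(0.69, [346, 406])]
tray [(0.64, [367, 408])]
inlay_panel [(0.83, [356, 201])]
```

View pics/scene0.png

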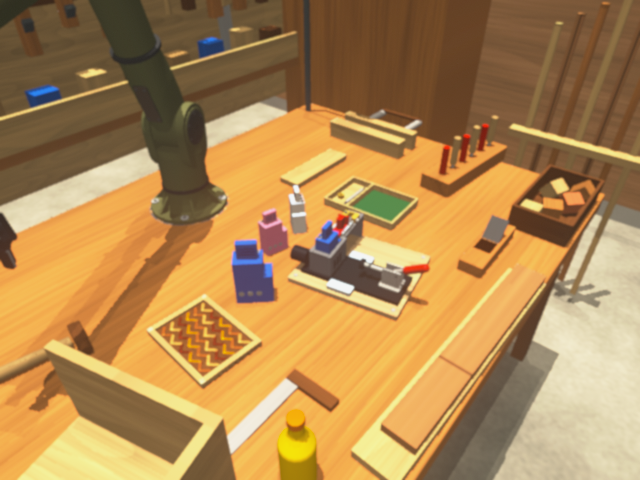

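View pics/side0.png

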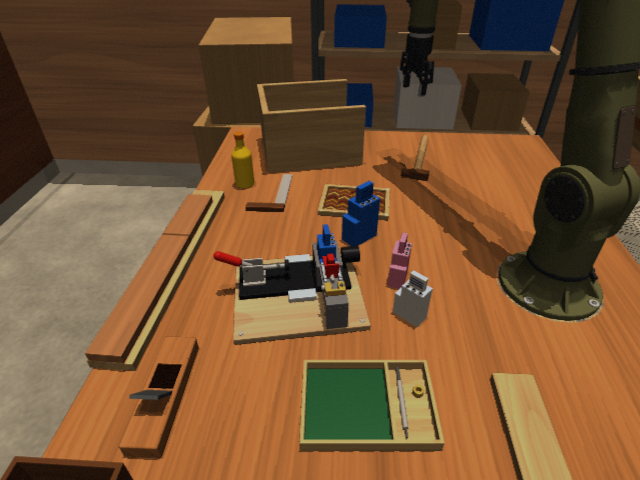

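```bash
python3 - <<'E'
from h import *
a=robot.camera("scene");b=robot.camera("side")
for q,u,v in (("jig",(330,274),(328,281)),("pf",(329,265),(326,272)),("lock",(341,223),(327,262)),("lb",(340,225),(330,277)),("cc",(329,242),(329,252)),("tab",(328,227),(328,234)),("well",(379,204),(346,406)),("tray",(373,206),(367,408))):
    p,e=tri([ray(a,u),ray(b,v)]); print(q,p.round(4),np.round(e,4),"z0:",atz(ray(a,u),0).round(3),atz(ray(b,v),0).round(3))
E
```

```text
jig [ 0.5179  0.0186 -0.006 ] [0.0051 0.0051] z0: [ 0.528  0.013 -0.   ] [0.513 0.022 0.   ]
pf [0.5196 0.0171 0.023 ] [0.0016 0.0016] z0: [0.504 0.039 0.   ] [ 0.52 -0.01  0.  ]
lock [0.5106 0.0787 0.1091] [0.0019 0.0019] z0: [0.415 0.205 0.   ] [ 0.52  -0.047  0.   ]
lb [0.4994 0.0965 0.0862] [0.0062 0.0062] z0: [0.419 0.195 0.   ] [0.509 0.007 0.   ]
cc [0.5133 0.0229 0.0877] [0.0024 0.0024] z0: [0.445 0.114 0.   ] [ 0.517 -0.086  0.   ]
tab [0.5151 0.0178 0.1345] [0.0013 0.0013] z0: [0.399 0.166 0.   ] [ 0.524 -0.162  0.   ]
well [0.4573 0.3429 0.0095] [0.006 0.006] z0: [0.443 0.355 0.   ] [0.463 0.34  0.   ]
tray [ 0.4282  0.3407 -0.0044] [0.0031 0.0031] z0: [0.435 0.335 0.   ] [0.426 0.342 0.   ]
```

The scene picture shows the jig's small blue cassette at (328,235), the lock behind it at (341,223) and the tray at (373,206). The bigger blue cassette (252,270), the pink one and the white one are decoys. The side picture agrees: cassette (328,240), lock (330,265), green well (346,405). I'll bring the wrist camera over the jig.

```bash
python3 - <<'E'
from h import *
p=robot.observe()["tool_pos"]; print(totool(np.array([0.50,0.03,0.36])-p))
E
```

```text
[ 18.47897196 -18.25610498  -4.3876821 ]
```

```bash
python3 -m creep '85 0 0 -2.4 0 0 0; 85 1 -1 -4.4 0 0 -8; 85 2.5 -2.5 -4.4 0 0 -16; 85 4 -4 -4.4 0 0 -24; 85 5.5 -5.5 -4.4 0 0 -32; 85 7 -7 -4.4 0 0 -40; 85 8.5 -8.5 -4.4 0 0 -48; 85 10 -10 -4.4 0 0 -54; 85 11.5 -11.5 -4.4 0 0 -60; 85 13 -13 -4.4 0 0 -64; 85 14.5 -14.5 -4.4 0 0 -68; 85 16 -16 -4.4 0 0 -70; 85 17.5 -17.3 -4.4 0 0 -70; 85 18.5 -18.3 -4.4 0 0 -70; 85 18.5 -18.3 -4.4 0 0 -70; 85 18.5 -18.3 -4.4 0 0 -70; 85 18.5 -18.3 -4.4 0 0 -70'
python3 - <<'E'
from h import *
s=robot.observe(); print(s["time"],s["tool_pos"],s["ee_rot"],s["joints"].round(2))
c=robot.camera("wrist"); cv2.imwrite("pics/w1.png",c["image"][:,:,::-1])
print(np.array(c["extrinsics"])[:3].round(3).tolist(),c["vfov"])
for q in("jig","pocket_floor","lock","lock_back","cassette_center","cassette_tab","tray_well","tray"):
    print(q,[(round(t["p"],2),[round(float(v),1) for v in t["centre"]]) for t in robot.tip_of(q,"wrist")][:4])
E
```

```text
time: 3.22
tool_pos: [0.4998, 0.0297, 0.3603]
ee_rot: [-3.141, 0.001, 1.676]
contact_force: [-0.4, -0.2, 0.6]
finger_gap: 0.0848
grip_force: 0.0
3.225 [0.49983008 0.0296525  0.3602569 ] [-3.14141174e+00  6.50593690e-04  1.67593437e+00] [ 0.61 -0.01 -0.71  1.61 -0.    1.54  0.  ]
[[0.995, 0.101, 0.028, 0.493], [0.104, -0.955, -0.276, 0.1], [-0.001, 0.278, -0.961, 0.485]] 58.4587245074419
jig [(0.96, [337.7, 194.9])]
pocket_floor []
lock [(0.63, [334.0, 139.8])]
lock_back [(0.67, [331.5, 116.6])]
cassette_center [(0.94, [165.3, 204.8]), (0.88, [246.4, 363.2]), (0.88, [153.0, 81.4]), (0.57, [334.8, 209.8])]
cassette_tab [(0.64, [123.5, 71.3]), (0.62, [148.0, 220.2]), (0.59, [343.7, 229.6]), (0.58, [230.0, 400.1])]
tray_well []
tray [(0.18, [338.3, 206.8])]
```

View pics/w1.png

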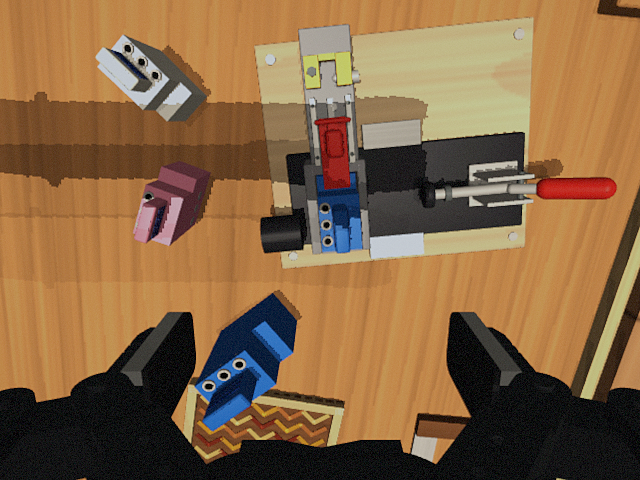

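The picture shows the cassette in the jig, with its tab at about (343,228). The lock grip is at (334,142), the brass (yellow) end stop at (330,70) and the board screws at (270,59), (519,34), (513,237) and (294,256).

```bash
python3 - <<'E'
from h import *
c=robot.camera("wrist"); a=robot.camera("scene"); b=robot.camera("side")
S=[atz(ray(c,p),0.015) for p in((270,59),(519,34),(513,237),(294,256))]
print(np.round(S,4))
ang=lambda d:np.degrees(np.arctan2(d[1],d[0]))
print(ang(S[1]-S[0]),ang(S[2]-S[3]),ang(S[0]-S[3])-90,ang(S[1]-S[2])-90)
# deck edges at z .085
for u,v in(((300,30),(311,165)),((349,30),(354,115))):
    print("deck",atz(ray(c,u),.085),atz(ray(c,v),.085))
for q,w,sc,sd in(("lock",(334,139.8),(341,223),(327,262)),("lb",(331.5,116.6),(340,225),(330,277)),("tab",(343.7,229.6),(328,227),(328,234)),("cc",(334.8,209.8),(329,242),(329,252))):
    p,e=tri([ray(c,w),ray(a,sc),ray(b,sd)]);print(q,p.round(4),np.round(e,4))
print("lock z.109",atz(ray(c,(334,140)),.109),"tab z.135",atz(ray(c,(343.7,229.6)),.135))
# closer: tray with side+scene known sizes
E
```

```text
[[ 0.4349  0.1539  0.015 ]
 [ 0.6806  0.2036  0.015 ]
 [ 0.7231 -0.0034  0.015 ]
 [ 0.478  -0.0527  0.015 ]]
11.427265517615064 11.358876632430311 11.77371861060307 11.599412641832316
deck [0.46721566 0.17162009 0.085     ] [0.48790786 0.0598245  0.085     ]
deck [0.5085633  0.17605684 0.085     ] [0.52165195 0.10790468 0.085     ]
lock [0.5083 0.0826 0.1088] [0.004  0.0026 0.0043]
lb [0.4998 0.1004 0.0867] [0.0045 0.0083 0.0049]
tab [0.5177 0.0158 0.1353] [0.0038 0.0007 0.0038]
cc [0.5139 0.0219 0.0879] [0.001  0.0024 0.0026]
lock z.109 [0.50559098 0.08543653 0.109     ] tab z.135 [0.52130009 0.01452504 0.135     ]
```

```bash
python3 -m creep '45 1 .25 2 0 0 -3; 45 2.1 .47 4.2 0 0 -5.5; 45 2.1 .47 6.4 0 0 -5.5; 45 2.1 .47 6.4 0 0 -5.5; 45 2.1 .47 6.4 0 0 -5.5'
python3 - <<'E'
from h import *
s=robot.observe(); print(s["time"],s["tool_pos"],s["ee_rot"])
c=robot.camera("wrist"); cv2.imwrite("pics/w2.png",c["image"][:,:,::-1])
print(np.array(c["extrinsics"])[:3].round(3).tolist(),c["vfov"])
for q in("lock","lock_back","cassette_center","cassette_tab","tray_well"):
    print(q,[(round(t["p"],2),[round(float(v),1) for v in t["centre"]]) for t in robot.tip_of(q,"wrist")][:4])
O=np.array([.5183,.0225,0]);J=R.from_euler('z',11.5,degrees=True).as_matrix()
for n,l in(("grip top corners",[(x,62+y,125) for x in(-7,7) for y in(-11,11)]),("tabtop",[(x,y,147) for x in(-6,6) for y in(-25,11)])):
    print(n,[np.round(proj(c,O+J@np.array(q)/1000)).tolist() for q in l])
E
```

```text
time: 4.45
tool_pos: [0.5073, 0.0846, 0.2023]
ee_rot: [3.139, 0.0, 1.774]
contact_force: [-0.3, -0.2, 2.0]
finger_gap: 0.0451
grip_force: 0.0
4.45 [0.50731465 0.08457164 0.20234884] [3.13901306e+00 2.38658066e-04 1.77377521e+00]
[[0.98, 0.193, 0.057, 0.493], [0.201, -0.941, -0.271, 0.154], [0.001, 0.277, -0.961, 0.327]] 58.4587245074419
lock [(0.95, [311.6, 264.2])]
lock_back [(0.79, [319.2, 213.8])]
cassette_center [(0.92, [65.6, 301.7]), (0.84, [314.7, 345.7]), (0.79, [46.0, 127.5])]
cassette_tab [(0.65, [14.6, 348.1]), (0.6, [313.9, 403.9])]
tray_well []
grip top corners [[303.0, 289.0], [302.0, 248.0], [330.0, 289.0], [331.0, 248.0]]
tabtop [[304.0, 446.0], [304.0, 384.0], [328.0, 446.0], [329.0, 384.0]]
```

View pics/w2.png

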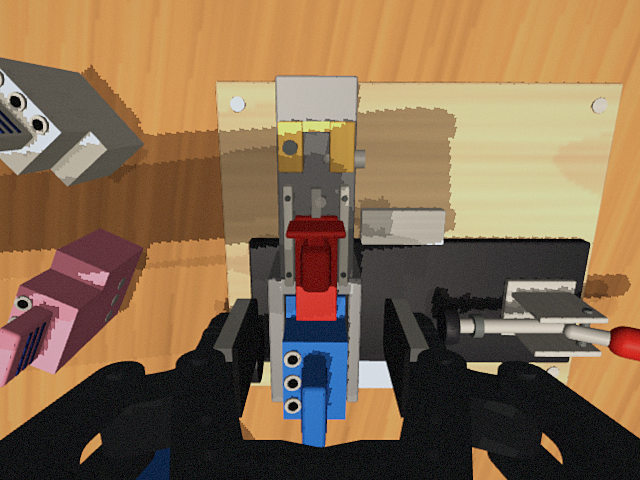

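The picture shows the lock grip at about columns 303–330 and rows 240–290, the thumb plate at rows 218–236, and the tab at columns 303–327. The predicted outlines fit. A crop will check the edges before I descend.

```bash
python3 - <<'E'
from h import *
im=cv2.imread("pics/w2.png")
cv2.imwrite("pics/w2c.png",cv2.resize(im[200:460,255:380],None,fx=2.3,fy=2.3,interpolation=cv2.INTER_NEAREST)) 
E
```

```text
(no output)
```

View pics/w2c.png

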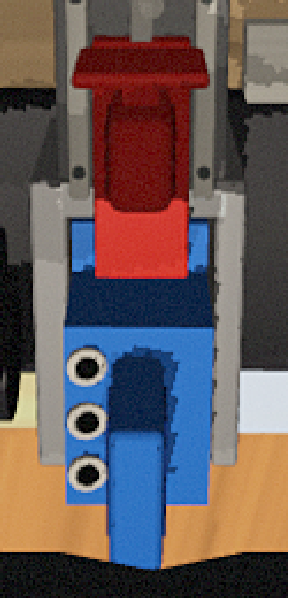

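The grip spans columns 301–331 and rows 246–292, and the tab top spans columns 302–326. My model is right to about 1 mm. I'll descend partway and check how well the arm settles.

```bash
python3 -m creep '35 0 0 1.3 0 0 0; 35 0 0 2.4 0 0 0; 35 0 0 2.4 0 0 0; 35 0 0 2.4 0 0 0; 35 0 0 2.4 0 0 0' 40; python3 - <<'E'
from h import *
J=R.from_euler('z',11.5,degrees=True).as_matrix();s=robot.observe()
print(s["tool_pos"],s["ee_rot"],J.T@(s["tool_pos"]-np.array([.5183,.0225,0])))
E
```

```text
time: 5.38
tool_pos: [0.507, 0.0848, 0.1418]
ee_rot: [3.139, 0.001, 1.774]
contact_force: [-0.1, 1.0, 0.3]
finger_gap: 0.0349
grip_force: 0.0
[0.50701692 0.08482623 0.1417666 ] [3.13914008e+00 6.16250868e-04 1.77436908e+00] [0.00136929 0.0633245  0.1417666 ]
```

```bash
python3 -m creep '35 -.08 -.055 .45 0 0 0; 35 -.08 -.055 .88 0 0 0; 35 -.08 -.055 .88 0 0 0; 5 -.08 -.055 .88 0 0 0; 5 -.08 -.055 .88 0 0 0; 5 -.08 -.055 .88 0 0 0; 5 -.08 -.055 .88 0 0 0' 50; python3 - <<'E'
from h import *
J=R.from_euler('z',11.5,degrees=True).as_matrix();s=robot.observe()
print(J.T@(s["tool_pos"]-np.array([.5183,.0225,0])),J.T@s["contact_force"])
E
```

```text
time: 6.25
tool_pos: [0.5052, 0.0826, 0.1184]
ee_rot: [3.141, -0.0, 1.775]
contact_force: [0.6, 0.1, -0.9]
finger_gap: 0.0133
grip_force: 49.4
[-0.00088196  0.061474    0.11843737] [ 0.5850067  -0.03951064 -0.93219901]
```

```bash
cat > st.py <<'E'
from h import *
J=R.from_euler('z',11.5,degrees=True).as_matrix();s=robot.observe()
print("jig mm",(1000*J.T@(s["tool_pos"]-np.array([.5183,.0225,0]))).round(1),"F",(J.T@s["contact_force"]).round(1),"M",s["moment"].round(2),s["time"])
E
python3 -m creep '5 .12 0 0 0 0 0; 5 .24 0 0 0 0 0; 5 .36 0 0 0 0 0; 5 .48 0 0 0 0 0; 5 .48 0 0 0 0 0'; python3 st.py
```

```text
time: 6.88
tool_pos: [0.5027, 0.0947, 0.1184]
ee_rot: [3.141, -0.0, 1.775]
contact_force: [1.1, -1.0, -0.1]
finger_gap: 0.0134
grip_force: 49.6
jig mm [ -0.9  73.9 118.4] F [ 0.9 -1.2 -0.1] M [-0.13 -0.16 -0.11] 6.875
```

```bash
for i in 1; do python3 -m creep '5 .04 0 0 0 0 0; 5 .08 0 0 0 0 0; 5 .08 0 0 0 0 0' >/dev/null; python3 st.py; python3 -m creep '5 .04 0 0 0 0 0; 5 .08 0 0 0 0 0; 5 .08 0 0 0 0 0'>/dev/null; python3 st.py;  done
```

```text
jig mm [ -0.9  75.4 118.4] F [ 0.8 -0.1  1.5] M [-0.16 -0.22 -0.03] 7.25
jig mm [ -0.8  77.5 118.4] F [ 1.2 -0.5  1.3] M [-0.15 -0.31 -0.08] 7.625
```

```bash
python3 -m creep '5 .04 0 0 0 0 0; 5 .08 0 0 0 0 0; 5 .08 0 0 0 0 0' >/dev/null; python3 st.py; python3 -m creep '5 .04 0 0 0 0 0; 5 .08 0 0 0 0 0; 5 .08 0 0 0 0 0'>/dev/null; python3 st.py
```

```text
jig mm [ -0.9  79.6 118.4] F [ 1.6 -0.8  1.7] M [-0.18 -0.43 -0.03] 8.0
jig mm [ -0.9  80.7 118.4] F [ 2.8 -4.1  2.5] M [-0.73 -0.66 -0.02] 8.375
```

```bash
python3 -m creep '5 .04 0 0 0 0 0; 5 .08 0 0 0 0 0; 5 .08 0 0 0 0 0' >/dev/null; python3 st.py
```

```text
jig mm [ -0.9  81.2 118.4] F [ 3.2 -6.5  2.6] M [-1.34 -0.7  -0.02] 8.75
```

```bash
python3 -m creep '5 .04 0 0 0 0 0; 5 .08 0 0 0 0 0; 5 .08 0 0 0 0 0' >/dev/null; python3 st.py
```

```text
jig mm [ -0.9  81.5 118.4] F [  2.2 -10.    2. ] M [-1.94 -0.87  0.06] 9.125
```

```bash
python3 -m creep '5 .04 0 0 0 0 0; 5 .04 0 0 0 0 0' >/dev/null; python3 st.py
```

```text
jig mm [ -0.9  83.1 118.4] F [ 2.8 -6.6  2.1] M [-1.28 -0.72  0.09] 9.375
```

```bash
python3 -m creep '5 .04 0 0 0 0 0; 5 .04 0 0 0 0 0' >/dev/null; python3 st.py
```

```text
jig mm [ -0.9  86.9 118.4] F [ 2.9 -2.2  2.5] M [-0.73 -0.68 -0.04] 9.625
```

```bash
python3 -m creep '5 .03 0 0 0 0 0; 5 .03 0 0 0 0 0' >/dev/null; python3 st.py
```

```text
jig mm [ -0.9  86.8 118.4] F [ 3.4 -5.9  2.8] M [-1.14 -0.78  0.01] 9.875
```

```bash
python3 -m creep '5 .03 0 0 0 0 0; 5 .03 0 0 0 0 0' >/dev/null; python3 st.py
```

```text
jig mm [ -0.9  86.9 118.4] F [ 2.1 -6.4  3.5] M [-1.35 -0.75  0.04] 10.125
```

```bash
python3 -m creep '5 .03 0 0 0 0 0; 5 .03 0 0 0 0 0' >/dev/null; python3 st.py
```

```text
jig mm [ -0.9  86.9 118.4] F [ 3.1 -8.6  3.1] M [-1.63 -0.81  0.05] 10.375
```

```bash
python3 -m creep '5 .03 0 0 0 0 0; 5 .06 0 0 0 0 0; 5 .06 0 0 0 0 0' >/dev/null; python3 st.py
```

```text
jig mm [ -0.9  87.  118.4] F [  2.1 -10.3   3.9] M [-2.16 -0.89  0.1 ] 10.75
```

```bash
python3 -m creep '5 .03 0 0 0 0 0; 5 .03 0 0 0 0 0' >/dev/null; python3 st.py
```

```text
jig mm [ -0.9  87.  118.4] F [  2.4 -12.6   4. ] M [-2.4  -0.99  0.11] 11.0
```

```bash
python3 -m creep '5 .03 0 0 0 0 0; 5 .03 0 0 0 0 0' >/dev/null; python3 st.py
```

```text
jig mm [ -0.9  87.1 118.4] F [  2.4 -14.4   4.6] M [-2.69 -0.98  0.17] 11.25
```

```bash
python3 -m creep '5 -.1 0 0 0 0 0; 5 -.18 0 0 0 0 0; 5 -.18 0 0 0 0 0; 30 -.18 0 0 0 0 0; 35 -.18 0 0 0 0 0; 35 -.18 0 0 0 0 0; 35 -.18 0 -1 0 0 0; 35 -.8 0 -3 0 0 0; 35 -2.4 0 -4 0 0 0; 35 -2.8 0 -4 0 0 0; 35 -2.8 0 -4 0 0 0;  35 -2.8 0 -4 0 0 0; 35 -2.8 0 -4 0 0 0'; python3 st.py; python3 - <<'E'
from h import *
c=robot.camera("wrist"); cv2.imwrite("pics/w3.png",c["image"][:,:,::-1])
for q in("lock","lock_back","cassette_center","cassette_tab"):
    print(q,[(round(t["p"],2),[round(float(v),1) for v in t["centre"]]) for t in robot.tip_of(q,"wrist")][:4])
O=np.array([.5183,.0225,0]);J=R.from_euler('z',11.5,degrees=True).as_matrix()
for n,l in(("grip top corners",[(x,87+y,125) for x in(-7,7) for y in(-11,11)]),("tabtop",[(x,y,147) for x in(-6,6) for y in(-25,11)])):
    print(n,[np.round(proj(c,O+J@np.array(q)/1000)).tolist() for q in l])
E
```

```text
time: 12.88
tool_pos: [0.5122, 0.0459, 0.2175]
ee_rot: [-3.14, -0.001, 1.777]
contact_force: [1.1, -0.5, -0.2]
finger_gap: 0.0348
grip_force: 0.0
jig mm [ -1.3  24.1 217.5] F [ 1.  -0.7 -0.2] M [-0.01  0.02  0.03] 12.875
lock [(0.95, [320.5, 135.8])]
lock_back [(0.94, [324.4, 97.3])]
cassette_center [(0.82, [321.8, 278.6]), (0.78, [76.0, 240.7]), (0.7, [174.3, 468.6]), (0.69, [54.3, 57.2])]
cassette_tab [(0.8, [322.0, 320.5])]
grip top corners [[309.0, 158.0], [309.0, 112.0], [337.0, 159.0], [338.0, 112.0]]
tabtop [[311.0, 362.0], [310.0, 297.0], [334.0, 362.0], [335.0, 297.0]]
```

View pics/w3.png

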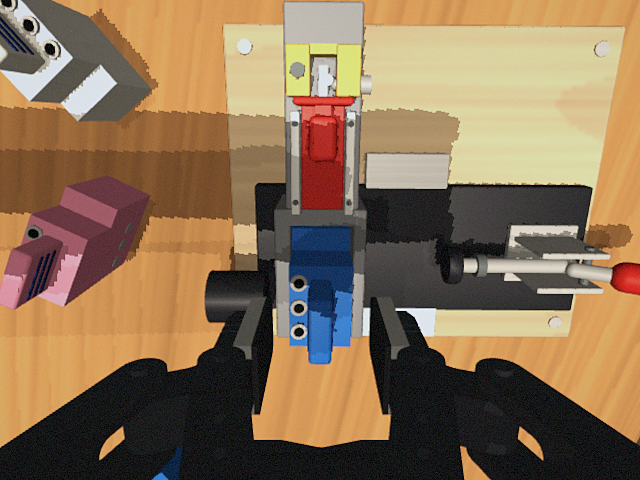

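The lock stays open, with its plate against the brass stop at (323,98), and the tongue has cleared the cassette. The tab top shows at columns 308–333 and rows 300–362.

```bash
python3 - <<'E'
from h import *
O=np.array([.5183,.0225,0]);J=R.from_euler('z',11.5,degrees=True).as_matrix()
c=robot.camera("wrist")
for p,z in(((322,320.5),.135),((320.5,300),.147),((320.5,362),.147)): print((J.T@(atz(ray(c,p),z)-O)*1000).round(1))
a=robot.camera("scene");b=robot.camera("side")
p,e=tri([ray(c,(322,320.5)),ray(a,(328,227)),ray(b,(328,234))]);print((J.T@(p-O)*1000).round(1),np.round(e,4))
for n in("scene","side"):
    print([(round(t["p"],2),np.round(t["centre"])) for t in robot.tip_of("cassette_tab",n)][:4])
E
```

```text
[  0.2  -9.1 135. ]
[ -0.6   7.9 147. ]
[ -0.5 -26.7 147. ]
[ -2.3  -6.5 135.5] [0.0033 0.0008 0.0036]
[(0.91, array([269., 217.])), (0.88, array([325., 228.])), (0.81, array([297., 193.])), (0.78, array([246., 250.]))]
[(0.86, array([362., 192.])), (0.81, array([401., 245.])), (0.71, array([328., 230.])), (0.56, array([418., 281.]))]
```

```bash
python3 -m creep '35 -1.28 0 0 0 0 0; 35 -1.28 0 1.5 0 0 0; 35 -1.28 0 2.7 0 0 0; 35 -1.28 0 2.7 0 0 0; 35 -1.28 0 2.7 0 0 0'; python3 st.py
```

```text
time: 14.0
tool_pos: [0.5201, 0.0133, 0.152]
ee_rot: [3.14, 0.0, 1.775]
contact_force: [0.1, 0.0, 0.1]
finger_gap: 0.0348
grip_force: 0.0
jig mm [ -0.   -9.4 152. ] F [ 0.1 -0.   0.1] M [ 0.04 -0.01  0.01] 14.0
```

```bash
python3 -m creep '35 .05 -.035 .58 0 0 0; 35 .05 -.035 .58 0 0 0; 5 .05 -.035 .58 0 0 0; 5 .05 -.035 .58 0 0 0; 5 .05 -.035 .58 0 0 0; 5 .05 -.035 .58 0 0 0; 5 .05 -.035 .58 0 0 0' 60; python3 st.py
```

```text
time: 14.88
tool_pos: [0.5187, 0.0142, 0.1367]
ee_rot: [3.141, 0.0, 1.774]
contact_force: [0.9, -0.4, 2.6]
finger_gap: 0.0111
grip_force: 59.4
jig mm [ -1.3  -8.3 136.7] F [ 0.8 -0.6  2.6] M [-0.16 -0.11  0.04] 14.875
```

Gripped, with the gap at 11 mm on the 12 mm tab. I'll lift a little, straight up, and check the force.

```bash
python3 -m creep '5 0 0 -.2 0 0 0; 5 0 0 -.4 0 0 0; 5 0 0 -.6 0 0 0; 5 0 0 -.6 0 0 0'; python3 st.py
```

```text
time: 15.38
tool_pos: [0.5183, 0.0142, 0.1516]
ee_rot: [3.141, 0.0, 1.775]
contact_force: [0.3, -1.0, -2.8]
finger_gap: 0.011
grip_force: 58.6
jig mm [ -1.6  -8.2 151.6] F [ 0.1 -1.  -2.8] M [-0.02  0.   -0.04] 15.375
```

```bash
python3 -m creep '5 0 0 -.4 0 0 0; 5 0 0 -.8 0 0 0; 5 0 0 -1.2 0 0 0; 5 0 0 -1.6 0 0 0; 5 0 0 -2 0 0 0; 5 0 0 -2.5 0 0 0; 5 0 0 -3.2 0 0 0; 5 0 0 -4 0 0 0; 5 0 0 -4.8 0 0 0; 5 0 0 -5.5 0 0 0; 5 0 0 -5.5 0 0 0; 5 0 0 -5.5 0 0 0'; python3 st.py; python3 - <<'E'
from h import *
for n in("scene","side"):
    c=robot.camera(n); cv2.imwrite(f"pics/{n}4.png",c["image"][:,:,::-1])
    for q in("tray_well","tray","collar","drill"): print(n,q,[(round(t["p"],2),np.round(t["centre"]).tolist(),atz(ray(c,t["centre"]),0.005).round(3).tolist()) for t in robot.tip_of(q,n)][:3])
E
```

```text
time: 16.88
tool_pos: [0.5179, 0.0141, 0.2882]
ee_rot: [-3.141, -0.0, 1.775]
contact_force: [-0.4, -0.9, -2.4]
finger_gap: 0.0113
grip_force: 58.7
jig mm [ -2.1  -8.1 288.2] F [-0.5 -0.8 -2.4] M [-0.02  0.01 -0.04] 16.875
scene tray_well [(0.81, [378.0, 204.0], [0.445, 0.348, 0.005])]
scene tray [(0.45, [329.0, 186.0], [0.267, 0.337, 0.005])]
scene collar []
scene drill [(0.45, [352.0, 199.0], [0.37, 0.32, 0.005]), (0.27, [381.0, 204.0], [0.452, 0.35, 0.005])]
side tray_well [(0.78, [348.0, 405.0], [0.46, 0.342, 0.005])]
side tray [(0.87, [366.0, 405.0], [0.427, 0.34, 0.005])]
side collar [(0.6, [415.0, 389.0], [0.338, 0.302, 0.005]), (0.54, [366.0, 406.0], [0.427, 0.341, 0.005])]
side drill [(0.7, [401.0, 408.0], [0.367, 0.342, 0.005])]
```

View pics/side4.png

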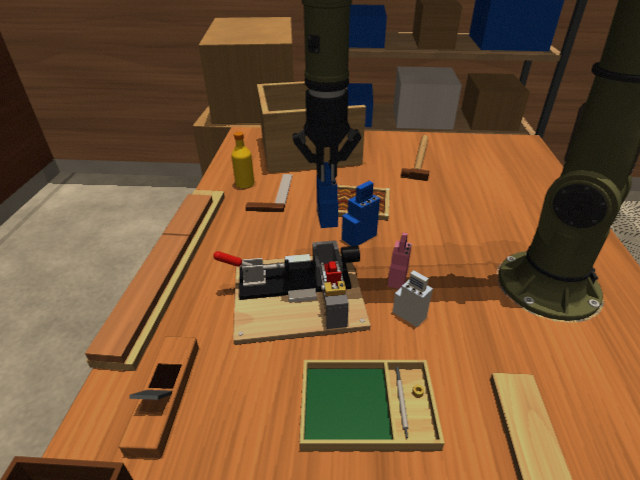

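The cassette hangs upright clear of the pocket and the lock is still open. The tray's green floor is centred at (346,404) in the side picture, which is about (0.46, 0.343).

```bash
python3 -m creep '5 .5 0 0 0 0 0; 5 1.5 .1 0 0 0 0; 5 3 .2 0 0 0 0; 5 4.5 .3 0 0 0 0; 5 6 .38 0 0 0 0; 5 7.5 .38 0 0 0 0; 5 9 .38 0 0 0 0; 5 10.5 .38 0 0 0 0; 5 12 .38 0 0 0 0; 5 12.7 .38 0 0 0 0; 5 13 .38 0 0 0 0; 5 13 .38 0 0 0 0; 5 13 .38 0 0 0 0; 5 13 .38 0 0 0 0'; python3 - <<'E'
from h import *
s=robot.observe();print(s["tool_pos"],s["ee_rot"],s["contact_force"],s["joints"].round(2))
c=robot.camera("wrist"); cv2.imwrite("pics/w5.png",c["image"][:,:,::-1])
for q in("tray_well","tray"): print(q,[(round(t["p"],2),np.round(t["centre"]).tolist(),atz(ray(c,t["centre"]),0.005).round(3).tolist()) for t in robot.tip_of(q,"wrist")][:3])
m=cv2.inRange(cv2.cvtColor(c["image"],cv2.COLOR_RGB2HSV),(40,80,20),(85,255,255)); print(m.sum()/255)
ys,xs=np.nonzero(m)
for k in(xs+ys,xs-ys,-xs-ys,ys-xs): i=k.argmax(); print(xs[i],ys[i],atz(ray(c,(xs[i],ys[i])),.005).round(3))
E
```

```text
time: 19.12
tool_pos: [0.4624, 0.3334, 0.2888]
ee_rot: [3.141, 0.001, 1.773]
contact_force: [-0.3, -0.4, -3.0]
finger_gap: 0.0113
grip_force: 58.7
[0.46238494 0.33336893 0.28876276] [3.14146580e+00 6.56319878e-04 1.77262076e+00] [-0.29616137 -0.35990174 -2.95590609] [ 0.16  0.25 -0.97  1.57  0.21  1.43 -0.63]
tray_well [(0.86, [325.0, 192.0], [0.466, 0.338, 0.005])]
tray [(0.79, [287.0, 181.0], [0.429, 0.341, 0.005])]
14833.0
638 478 [0.895 0.079 0.005]
411 120 [0.53  0.418 0.005]
255 97 [0.387 0.409 0.005]
1 475 [ 0.161 -0.067  0.005]
```

View pics/w5.png

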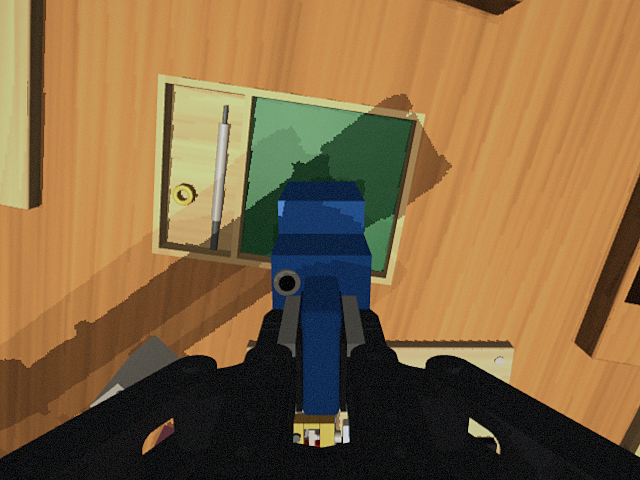

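The wrist view gives a green floor centre of about (0.463, 0.340). The cassette's foot is over (0.461, 0.340), so it is well centred. Lowering it now.

```bash
python3 -m creep '5 0 0 .5 0 0 0; 5 0 0 1.5 0 0 0; 5 0 0 2.7 0 0 0; 5 0 0 3.9 0 0 0; 5 0 0 5 0 0 0; 5 0 0 5.8 0 0 0; 5 0 0 6.3 0 0 0; 5 0 0 6.6 0 0 0; 5 0 0 6.6 0 0 0; 5 0 0 6.6 0 0 0'
```

```text
time: 20.52
tool_pos: [0.4623, 0.3348, 0.1246]
ee_rot: [3.14, -0.0, 1.775]
contact_force: [1.0, 0.4, -3.2]
finger_gap: 0.0111
grip_force: 58.7
```

```bash
python3 -m creep '5 0 0 .06 0 0 0; 5 0 0 .12 0 0 0; 5 0 0 .18 0 0 0; 5 0 0 .22 0 0 0; 5 0 0 .22 0 0 0'
```

```text
time: 21.15
tool_pos: [0.4617, 0.3343, 0.1181]
ee_rot: [-3.141, 0.0, 1.775]
contact_force: [0.6, -0.3, -2.7]
finger_gap: 0.0113
grip_force: 58.7
```

```bash
python3 -m creep '5 0 0 .03 0 0 0; 5 0 0 .06 0 0 0; 5 0 0 .09 0 0 0; 5 0 0 .12 0 0 0; 5 0 0 .12 0 0 0'
```

```text
time: 21.78
tool_pos: [0.4618, 0.3344, 0.1152]
ee_rot: [-3.141, 0.0, 1.775]
contact_force: [-0.3, -0.1, -2.4]
finger_gap: 0.0111
grip_force: 58.7
```

```bash
python3 -m creep '5 0 0 .03 0 0 0; 5 0 0 .06 0 0 0; 5 0 0 .06 0 0 0'
```

```text
time: 22.15
tool_pos: [0.462, 0.3345, 0.1147]
ee_rot: [3.141, 0.001, 1.775]
contact_force: [-1.9, -2.5, 6.9]
finger_gap: 0.011
grip_force: 60.0
```

Contact with the floor, at the expected height. I'll ease off, release and retreat.

```bash
python3 -m creep '5 0 0 -.03 0 0 0; 5 0 0 -.03 0 0 0; 14 0 0 -.03 0 0 0; 25 0 0 -.03 0 0 0; 35 0 0 -.03 0 0 0; 35 0 0 -.03 0 0 0; 35 0 0 -.4 0 0 0; 35 0 0 -1.2 0 0 0; 35 0 0 -2.5 0 0 0; 35 0 0 -4 0 0 0; 35 0 0 -6 0 0 0; 35 0 0 -7 0 0 0; 35 0 0 -7 0 0 0; 35 0 0 -7 0 0 0'; python3 - <<'E'
from h import *
ims=[cv2.resize(robot.camera(n)["image"][150:,160:480,::-1],None,fx=1.2,fy=1.2) for n in("side","wrist")]
cv2.imwrite("pics/end.png",np.hstack(ims)); print(robot.observe()["time"])
E
```

```text
time: 23.9
tool_pos: [0.4615, 0.3342, 0.2885]
ee_rot: [-3.141, 0.001, 1.775]
contact_force: [0.2, 0.2, -0.3]
finger_gap: 0.0352
grip_force: 0.0
24.0
```

View pics/end.png

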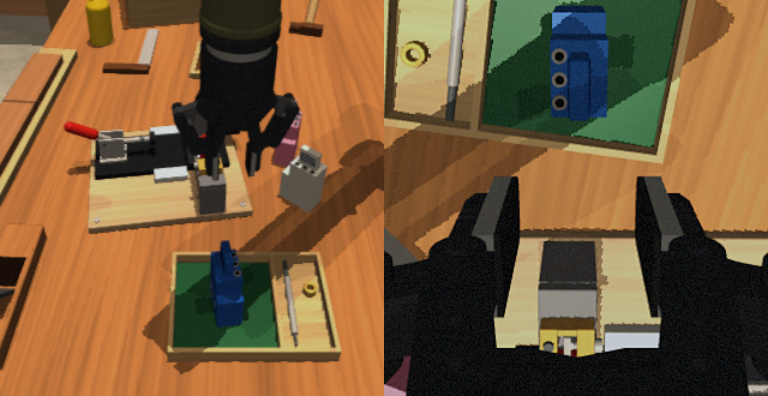

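The cassette stands upright in the green compartment at about (228,290) in the combined picture, and the gripper is clear of everything. The red slide was still open in the last clear view of it, and nothing has touched it since.

```bash
python3 -c "
from rig import robot
print(robot.job_done())"
```

```text
the job is handed in; nothing more can be done
None
```

The job is handed in at about 24 s: the lock was drawn to its stop (14.4 N, no travel) and stayed open when released, and the cassette stands upright in the green compartment with nothing else touched.

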